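# Move a clip-on bur block from the storage rail to the bench dock

## Task

Unclip the bur block with the red grip from the long aluminium storage rail by lifting it off against its spring catch, then set it over the short brass rail on the blue base, lined up end to end with that rail, and press it down until it clicks fully home; let go of it. Leave the green block clipped where it is and do not disturb the other things on the bench.

Things in the scene. Friction and masses are not known exactly. Their poses are not given: they have to be found in the camera images.
- red_block: Clip-on bur block with a red grip: inverted-U saddle of dark wood, 48 mm across (x), 80 mm long (y), cheeks 30 mm deep, 26 mm slot, deck 44 mm above its underside, ribs inside the cheeks that snap under a rail's rollers. Origin: centre of its underside; y along the rail, z up; either way round is the same. About 130 g. Starts clipped at either station of the storage rail.
- red_block_grip (a point): Middle of the red plastic grip on the block's deck, 70 mm above the block's origin. The grip is 20 mm thick (block x), 30 mm long (y), 48 mm tall (44 to 92 mm above the origin): pinch it across its 20 mm. Metal burs up to 30 mm tall stand on the deck beyond both its ends, at y = +-32 mm.
- green_block: Clip-on bur block with a green grip: inverted-U saddle of dark wood, 48 mm across (x), 80 mm long (y), cheeks 30 mm deep, 26 mm slot, deck 44 mm above its underside, ribs inside the cheeks that snap under a rail's rollers. Origin: centre of its underside; y along the rail, z up; either way round is the same. Stays at the other station.
- rack: Aluminium storage rail: bar 14 mm thick (x), 220 mm long (y), top 60 mm above the bench, on a dark steel base 70 by 240 mm. Two stations, 60 mm either side of its middle. Sprung rollers on its sides at 44 mm hold a block; about 10 N takes it off or on. Block fully home: its origin 30 mm above this one. Origin: centre of the base's underside; y along the bar. Fixed.
- dock: Short brass dock rail, empty: bar 14 mm thick (x), 80 mm long (y), top 60 mm above the bench, on a blue base 100 by 100 mm. One station, at its middle. Sprung rollers on its sides at 44 mm hold a block; about 10 N takes it off or on. Block fully home: its origin 30 mm above this one. Origin: centre of the base's underside; y along the bar. Fixed.
- jar: Bystander: lidded glass jar with a purple cap, 54 mm across, 60 mm tall. Origin: centre of its underside.
- oil_can: Bystander: grey oil can with a red spout, 40 by 60 mm, 115 mm tall with its spout. Origin: centre of its underside.
- screwdriver: Bystander: screwdriver with a wooden handle, about 200 mm long, lying along its x. Origin: under its middle.
Mind the look-alikes: they are no part of the job. What is meant by the dock is not pink, and is the larger of those in its own colour.

How it is judged (in metres and radians):
On the way:
1. the red block is off the storage rail, its underside lifted above the bar's top (z of red_block in the frame of rack above 0.062 m), for 0.1 s.
At the end, for the whole second after the job is handed in: The red block sits clicked home on the dock rail: origin 30 mm (within 3 mm) above the dock's, within 5 mm across and 12 mm along of the rail's middle, parallel to it within 0.12 rad (either way round), upright within 0.1 rad, at rest; the green block is still fully home on the storage rail (z of red_block in the frame of dock between 0.027 and 0.033 m and x of red_block in the frame of dock between -0.005 and 0.005 m and y of red_block in the frame of dock between -0.012 and 0.012 m and angle between the y axis of red_block and the y axis of dock, either way round below 0.12 rad and angle between red_block's own z axis and vertical below 0.1 rad and linear speed of red_block below 0.02 m/s and z of green_block in the frame of rack between 0.027 and 0.033 m); the robot touches nothing.
It fails at once if the green block is moved more than 10 mm (distance of green_block from where it was at the start of the episode above 0.01 m).
It fails at once if the jar is moved more than 30 mm (distance of jar from where it was at the start of the episode above 0.03 m).
It fails at once if the oil can is moved more than 30 mm (distance of oil_can from where it was at the start of the episode above 0.03 m).
It fails at once if the screwdriver is moved more than 30 mm (distance of screwdriver from where it was at the start of the episode above 0.03 m).
It also fails if it takes over 54 s, if anything falls off the work surface, if the arm or the gripper's body presses on something with over 40 N, if the wrist force passes 120 N, or if a joint passes its speed limit or range.

## Robot

A 6-joint arm with a two-finger parallel gripper is mounted at the origin on the work surface. World frame = base frame: x ahead of the robot, y to its left, z up, the work surface at z = 0. Lengths are in m, angles in degrees, forces in N, time in s.
With the tool pointing down it reaches from about 0.35 to 0.875 m from the base axis. Payload 4.2 kg.
Tool frame: the origin (TCP) lies midway between the tips of the shut fingers; the grasp point (between the pads) lies 19 mm behind it; z points along the fingers, y is the line along which they close (so a half turn about z gives the same grasp; the last joint's range is limited). The gripper opens to 87 mm and grips with 3 to 60 N. Pads are 19 mm wide; open, the fingers measure 117 mm over their backs; the gripper's body (75 mm by 190 mm) begins 51 mm behind the grasp point.
Start: joints at [-55.313, 22.042, 0.453, 0, -68.411, -14.817], TCP at [0.212, -0.588, 0.194] pointing down, gripper open.
Joint ranges: [-179.83, 179.83], [-69.29, 118.12], [-61.27, 80.66], [-181.25, 117.63], [-171.15, -9.14], [-177.46, 177.46]. Speed limits (degrees/s): [159.86, 159.86, 180, 180, 180, 180].

## Interface

Orientations are given as [roll, pitch, yaw] about the fixed x, y, z axes, in that order (R = Rz(yaw) Ry(pitch) Rx(roll)).
In Python, from workcell import env gives the robot as it stands. The module is installed in compiled form; this text tells all that it offers. Calls block until the motion is done:
- env.goto(position, orientation): joint-space move of the TCP to a pose.
- env.move_straight(position, rotation=None, rate=0.15, force_limit=None): straight line of the TCP; rotation=None keeps the orientation; rate is the mean speed in m/s. With force_limit (N) it stops when the force on the tool has changed by that much, and returns True; else False.
- env.set_joints(angles): joint-space move.
- env.gripper_to(opening, grasp_force=None): opening from 0.0 (shut) to 1.0 (fully open); grasp_force is the grip in N (None keeps the last); returns when the fingers have stopped.
- env.dwell(seconds).
- env.inverse_kinematics(position, orientation): joint angles nearest the present ones, or None.
- env.read_state(): the state.
- env.grab_frame(name): name is "side" or "top" or "wrist"; returns a dict with "image" (480x640x3 uint8, blue, green, red), "fx", "fy", "cx", "cy" (pixels), "D" ([k1, k2, p1, p2, k3] as OpenCV has them; the pictures are not rectified), "position" and "orientation" of the camera in the world. Camera axes: x right, y up, looking along -z (the intrinsics and any distortion apply to the point x, -y, -z); pixel columns grow to the right and rows downward; lengths in m; the calibration is good to about 2 mm. A picture is of the moment at which its call begins. There is no depth.
A pose or a line that the arm cannot do raises env.Unreachable and nothing moves.
- env.close_job(): hands the job in; it is judged then, once.
Trained networks look in a picture, given as the dict that the camera call returned (one of the last four; its "shot" number tells which), for a name from the list of things; names that differ only in an ending like _2 or _b are one class to them, and where a whole thing is asked for, a point or a joint stands for the part that bears it (a point fixed in the world has none). Each returns a list of dicts, best first, with "score" (0 to 1); they miss things now and then, are a little off and sometimes report something else, mostly with a low value. They report only what shows in the picture. A call takes as long as a camera call. They do not tell look-alikes from the thing itself.
- env.search_frame(picture, thing): "xyz" ([x, y, z] in m, in world coordinates, good to about 4 mm: the middle of the surface that is visible of it).
- env.trace(picture, thing): "mask" (480x640 bool, what is visible of it).
The state is a dict: "clock": time; "joint_positions": joint angles; "qvel": joint speeds; "joint_torque": joint torques, N m; "position": TCP position; "tool_rot": TCP orientation; "force": force on the tool from outside, world axes, zero at the start; "wrist_torque": the same for the moment, N m; "opening": opening from 0.0 (shut) to 1.0 (fully open); "finger_force": force on a finger pad.
Only numpy, scipy, OpenCV 4.12 (cv2) and the standard library are available. Lean on these libraries where they do the work, as an engineer would, in place of code of your own. Each camera call takes 0.05 s, during which the arm holds its last target. There are 200 camera calls.

## Working session

There is one attempt and no reset: what is moved stays moved. The work goes in short steps, each a Python script; the robot and the scene stay as the last script left them, time stands still between calls to the robot, and variables do not carry over. Pictures are saved under pics/ and viewed, at most 10 in all, crops included, and the job is handed in when it is done.

```bash
mkdir -p pics; cat > h.py <<'E'
from workcell import env
import numpy as np, cv2
from scipy.spatial.transform import Rotation as R
def cam(p):
    return R.from_euler('xyz',p['orientation'],degrees=True).as_matrix(), np.array(p['position'])
def K(p): return np.array([[p['fx'],0,p['cx']],[0,p['fy'],p['cy']],[0,0,1.]])
def pix2plane(p,uv,z):
    u=cv2.undistortPoints(np.array(uv,float).reshape(-1,1,2),K(p),np.array(p['D'],float)).reshape(-1,2)
    Rm,t=cam(p); d=np.c_[u[:,0],-u[:,1],-np.ones(len(u))]@Rm.T
    return t+d*((z-t[2])/d[:,2])[:,None]
def proj(p,X):
    Rm,t=cam(p); c=(np.atleast_2d(X)-t)@Rm; c=c*[1,-1,-1]
    return cv2.projectPoints(c.reshape(-1,1,3),np.zeros(3),np.zeros(3),K(p),np.array(p['D'],float))[0].reshape(-1,2)
E
python3 - <<'E'
from h import *
for n in ['top','side']:
    p=env.grab_frame(n); cv2.imwrite(f'pics/{n}0.png',p['image']); print(n,p['position'],p['orientation'],p['fx'],p['D'])
    for t in ['red_block','red_block_grip','green_block','rack','dock','jar','oil_can','screwdriver']:
        for d in env.search_frame(p,t)[:4]:
            print(t,np.round(d['xyz'],3),round(d['score'],2),np.round(proj(p,d['xyz'])[0]))
E
```

```text
top [ 0.43530036 -0.02001436  0.88808576] [  7.38562794   0.98668046 -90.26633815] 460.90056834996096 [-0.03341687  0.          0.          0.          0.        ]
red_block [0.615 0.072 0.071] 0.82 [273. 203.]
red_block_grip [0.616 0.076 0.077] 0.81 [270. 202.]
green_block [0.645 0.185 0.074] 0.62 [211. 187.]
rack [0.621 0.135 0.008] 0.56 [244. 207.]
dock [ 0.321 -0.235  0.014] 0.94 [441. 364.]
dock [ 0.483 -0.335  0.008] 0.93 [490. 276.]
dock [ 0.5   -0.184  0.004] 0.58 [410. 268.]
jar [0.408 0.016 0.056] 0.71 [305. 318.]
jar [0.614 0.072 0.073] 0.66 [273. 203.]
oil_can [ 0.764 -0.087  0.086] 0.95 [360. 120.]
screwdriver [0.437 0.26  0.025] 0.6 [175. 302.]
side [0.19860642 0.78058324 0.71082025] [  54.64613508    0.89500257 -157.77434635] 622.0359709531741 [-0.16632652  0.          0.          0.          0.        ]
red_block [0.61  0.092 0.068] 0.74 [264. 290.]
red_block_grip [0.614 0.094 0.074] 0.62 [262. 287.]
green_block [0.644 0.206 0.074] 0.92 [210. 325.]
rack [0.624 0.165 0.01 ] 0.76 [239. 342.]
dock [ 0.481 -0.327  0.006] 0.88 [410. 211.]
dock [ 0.312 -0.221  0.006] 0.79 [478. 254.]
dock [ 0.496 -0.168  0.008] 0.62 [380. 249.]
jar [0.402 0.032 0.041] 0.69 [396. 310.]
oil_can [ 0.764 -0.074  0.055] 0.8 [234. 226.]
screwdriver [0.431 0.27  0.021] 0.85 [323. 420.]
```

View pics/top0.png

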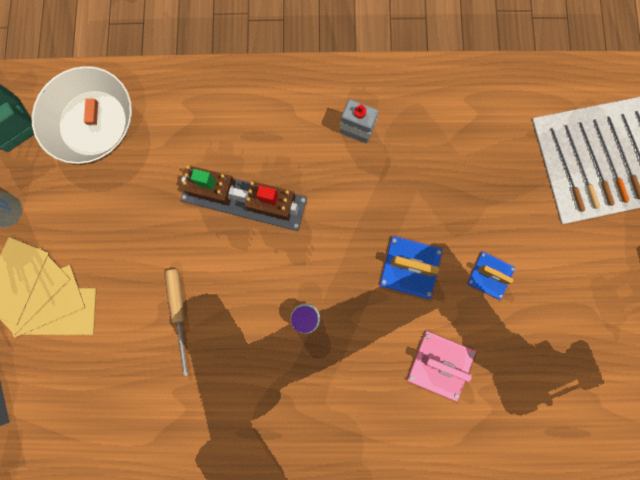

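View pics/side0.png

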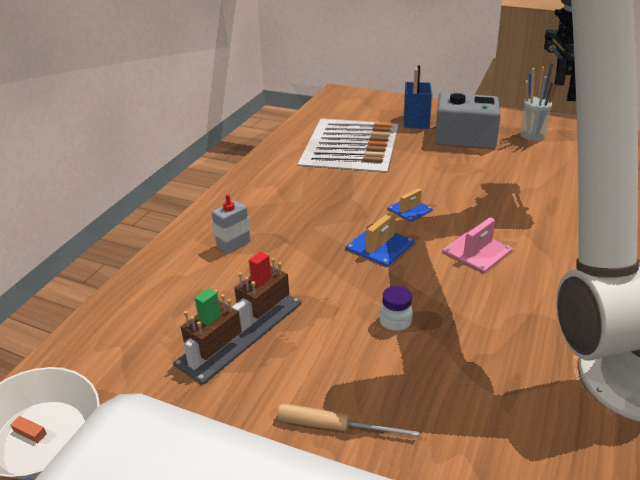

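The dock candidates in the top view are large blue (411,267), small blue (492,276) and pink (441,365). The large blue one fits, since it is not pink and is the larger of its colour. I'll confirm it in a crop and measure.

```bash
python3 - <<'E'
from h import *
p=env.grab_frame('top'); im=p['image']
cv2.imwrite('pics/crop1.png',cv2.resize(im[150:310,160:540],None,fx=2.1,fy=2.1,interpolation=cv2.INTER_CUBIC))
hsv=cv2.cvtColor(im,cv2.COLOR_BGR2HSV)
def blob(lo,hi,roi,z,name):
    m=cv2.inRange(hsv,lo,hi); k=np.zeros_like(m); x0,y0,x1,y1=roi; k[y0:y1,x0:x1]=m[y0:y1,x0:x1]
    ys,xs=np.nonzero(k); P=pix2plane(p,np.c_[xs,ys],z)
    r=cv2.minAreaRect((P[:,:2]*1000).astype(np.float32)); print(name,len(xs),np.round(r[0],1),np.round(r[1],1),round(r[2],1))
    return P
blob((105,120,40),(130,255,255),(370,225,450,305),0.008,'bigblue')
blob((105,120,40),(130,255,255),(460,245,525,305),0.008,'smallblue')
blob((8,120,170),(28,255,255),(385,250,445,280),0.06,'brass')
blob((0,180,200),(8,255,255),(245,175,300,220),0.122,'redtop')
blob((45,120,120),(85,255,255),(180,160,230,200),0.122,'greentop')
s=env.grab_frame('side');print(0)
E
```

```text
bigblue 2060 [ 501.9 -185.2] [99. 99.] 74.7
smallblue 965 [ 485.1 -337.7] [69.6 68.6] 62.7
brass 253 [ 503.7 -179.5] [65.8 12.6] 74.6
redtop 160 [622.3  78.6] [27.6 16.8] 75.2
greentop 188 [652.5 192.8] [29.3 19.5] 75.1
0
```

View pics/crop1.png

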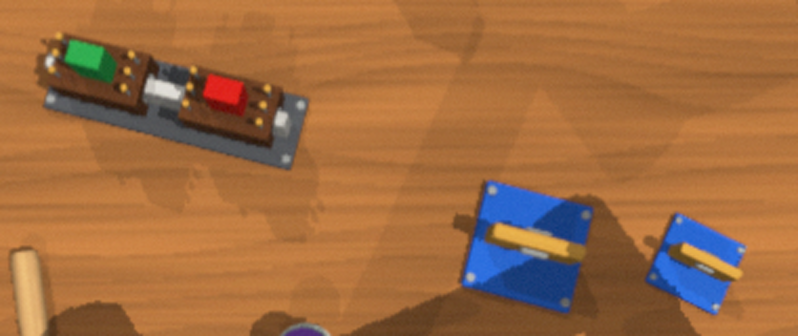

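The crop shows the long rail with red at crop (225,93) and green at (88,57), plus the big blue dock with its brass rail at (535,243) and the smaller blue one at (705,260). The target is the big blue dock. I'll refine it with the wrist camera, then look at the red block the same way.

```bash
python3 - <<'E'
from h import *
def look(x,y,n):
    for yaw in (75,-105):
        q=env.inverse_kinematics([x,y,.27],[180,0,yaw]); print(yaw,None if q is None else np.round(q))
    env.goto([x,y,.27],[180,0,Y]); env.dwell(.3)
    p=env.grab_frame('wrist'); cv2.imwrite(f'pics/w_{n}.png',p['image']); np.save(f'w_{n}.npy',p,allow_pickle=True)
    print(n,p['position'],p['orientation'],env.read_state()['clock'],np.round(env.read_state()['force'],2))
    return p
Y=75
p1=look(.502,-.183,'dock'); p2=look(.620,.079,'red')
cv2.imwrite('pics/wboth.png',cv2.resize(np.vstack([p1['image'],p2['image']]),(430,600)) )
E
```

```text
75 [ -3.  11.  -5.   0. -75. 168.]
-105 [ -3.  11.  -5.   0. -75. -12.]
dock [ 0.52217614 -0.10513767  0.45914435] [-17.30194019  -0.0453094  -15.02226724] 4.0333 [0.12 0.42 0.5 ]
75 [ 22.  20.   8.   0. -78. 143.]
-105 [ 22.  20.   8.   0. -78. -37.]
red [0.64012358 0.15592857 0.45956868] [-17.28601693  -0.07226873 -15.08494535] 5.4917 [ 0.34  0.15 -0.89]
```

View pics/wboth.png

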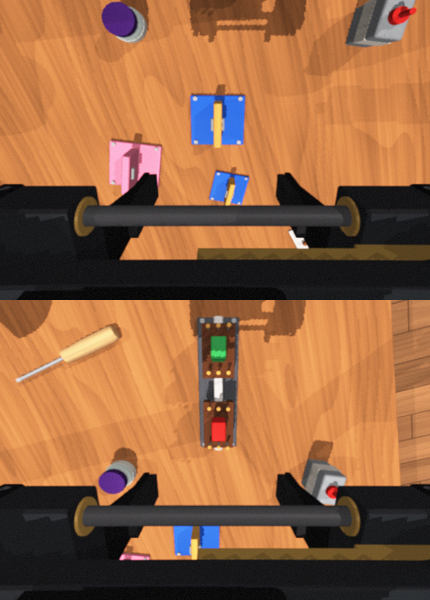

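The wrist views show the dock at full-frame (~325,190) and the red grip at ~(325,207), both aligned with the gripper at about -15° yaw. Next I'll measure these.

```bash
python3 - <<'E'
from h import *
def blob(p,lo,hi,c,z,name,r=60):
    hsv=cv2.cvtColor(p['image'],cv2.COLOR_BGR2HSV); m=cv2.inRange(hsv,lo,hi)
    if lo[0]==0: m|=cv2.inRange(hsv,(172,lo[1],lo[2]),(180,255,255))
    n,l,st,ce=cv2.connectedComponentsWithStats(m)
    u=proj(p,c)[0]; ok=[i for i in range(1,n) if np.linalg.norm(ce[i]-u)<r]; i=max(ok,key=lambda i:st[i,4])
    ys,xs=np.nonzero(l==i); P=pix2plane(p,np.c_[xs,ys],z)
    q=cv2.minAreaRect((P[:,:2]*1000).astype(np.float32)); print(name,len(xs),np.round(q[0],1),np.round(q[1],1),round(q[2],1),st[i,:4])
d=np.load('w_dock.npy',allow_pickle=True).item(); r=np.load('w_red.npy',allow_pickle=True).item()
blob(d,(105,120,40),(130,255,255),[.502,-.183,0],.008,'blue')
blob(d,(105,120,40),(130,255,255),[.502,-.183,0],0,'blue0')
for v in (120,190,220): blob(d,(10,120,v),(28,255,255),[.502,-.183,.06],.06,'brass%d'%v,25)
for v in (120,190,215): blob(r,(0,180,v),(8,255,255),[.62,.079,.122],.122,'red%d'%v)
for v in (120,190): blob(r,(45,120,v),(85,255,255),[.65,.19,.122],.122,'green')
o=[d['image'][140:245,265:385],r['image'][150:255,265:385]]
cv2.imwrite('pics/wc.png',cv2.resize(np.hstack(o),None,fx=3.3,fy=3.3,interpolation=cv2.INTER_CUBIC))
E
```

```text
blue 4856 [ 501.4 -187.1] [98.8 98.5] 74.7 [284 152  81  79]
blue0 4856 [ 501.  -188.5] [100.5 100.3] 74.7 [284 152  81  79]Traceback (most recent call last):
  File "<stdin>", line 12, in <module>
  File "<stdin>", line 6, in blob
ValueError: max() iterable argument is empty
```

```bash
python3 - <<'E'
from h import *
d=np.load('w_dock.npy',allow_pickle=True).item(); r=np.load('w_red.npy',allow_pickle=True).item()
def blob(p,lo,hi,roi,z,name):
    hsv=cv2.cvtColor(p['image'],cv2.COLOR_BGR2HSV); m=cv2.inRange(hsv,lo,hi)
    k=np.zeros_like(m); x0,y0,x1,y1=roi; k[y0:y1,x0:x1]=m[y0:y1,x0:x1]
    ys,xs=np.nonzero(k)
    if len(xs)<5: return print(name,0)
    P=pix2plane(p,np.c_[xs,ys],z)
    q=cv2.minAreaRect((P[:,:2]*1000).astype(np.float32)); print(name,len(xs),np.round(q[0],1),np.round(q[1],1),round(q[2],1),xs.min(),xs.max(),ys.min(),ys.max())
for v in (100,190,220): blob(d,(10,100,v),(30,255,255),(305,145,345,232),.06,'brass%d'%v)
for v in (120,190,215): blob(r,(0,180,v),(8,255,255),(300,170,350,240),.122,'red%d'%v)
for v in (120,190): blob(r,(45,120,v),(85,255,255),(300,40,350,120),.122,'green')
o=[d['image'][140:245,265:385],r['image'][150:255,265:385]]
cv2.imwrite('pics/wc.png',cv2.resize(np.hstack(o),None,fx=3.3,fy=3.3,interpolation=cv2.INTER_CUBIC))
E
```

```text
brass100 1057 [ 505.8 -174.9] [95.8 41.8] 75.0 305 344 145 231
brass190 890 [ 505.8 -174.9] [95.8 41.7] 75.0 305 344 145 231
brass220 792 [ 506.3 -175. ] [95.8 40.6] 75.0 306 344 145 231
red120 815 [622.6  80.4] [36.9 21.1] 74.9 314 336 188 226
red190 621 [621.7  77.3] [28.3 19.3] 74.9 315 335 196 225
red215 549 [621.6  76.8] [27.4 17.3] 74.9 316 334 197 225
green 760 [652.2 191.4] [27.4 19. ] 74.9 314 336 58 93
green 180 [650.3 184.3] [ 8.  17.2] 74.5 315 335 80 90
```

View pics/wc.png

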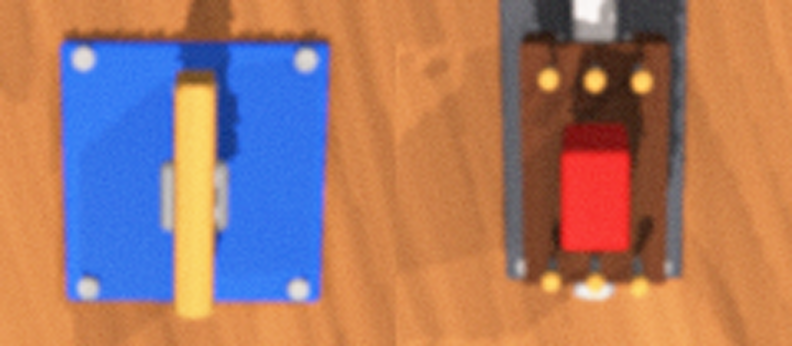

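```bash
cat >> h.py <<'E'
YAW=75.
ax=np.array([np.cos(np.radians(-15)),np.sin(np.radians(-15)),0]); ay=np.array([-ax[1],ax[0],0])
def st(m=''):
    s=env.read_state(); print(m,round(s['clock'],2),'pos',np.round(s['position'],4),'rot',np.round(s['tool_rot'],2),'F',np.round(s['force'],1),'T',np.round(s['wrist_torque'],2),'op',round(s['opening'],3),'ff',np.round(s['finger_force'],1)); return s
E
python3 - <<'E'
from h import *
d=np.load('w_dock.npy',allow_pickle=True).item()
P=pix2plane(d,[[324.4,165.5],[323.8,236.4]],.06); v=P[0]-P[1]
print('dock bar',P.mean(0),np.linalg.norm(v),np.degrees(np.arctan2(v[1],v[0])))
st()
env.gripper_to(.6)
x,y=.622,.0778
env.move_straight([x,y,.14],[180,0,YAW],rate=.12)
h=env.move_straight([x,y,.084],rate=.06,force_limit=8); st(h)
env.gripper_to(0,grasp_force=50); st('grip')
E
```

```text
dock bar [ 0.5018066  -0.18834996  0.06      ] 0.08065758324105803 74.56831233196623
 5.49 pos [0.6199 0.0782 0.2703] rot [ 1.7998e+02 -1.0000e-02  7.4930e+01] F [ 0.3  0.2 -0.9] T [-0.14 -0.02 -0.03] op 0.998 ff 0.0
False 8.68 pos [0.6224 0.0779 0.0845] rot [ 1.7995e+02 -3.0000e-02  7.5010e+01] F [-0.   0.   0.3] T [-0.09  0.03  0.03] op 0.597 ff 0.0
grip 9.35 pos [0.6221 0.0778 0.0841] rot [179.99  -0.    75.  ] F [0.1 0.3 1. ] T [-0.19  0.09  0.02] op 0.225 ff 50.0
```

```bash
python3 - <<'E'
from h import *
env.move_straight([.6221,.0778,.13],rate=.05); st('up')
env.move_straight([.6221,.0778,.24],rate=.12); env.dwell(.3); st('up2')
g=np.array([.5018,-.1880,0])   # dock centre
env.move_straight(g+[0,0,.24],[180,0,74.7],rate=.15); env.dwell(.3); st('over')
ims=[]
for n in ('top','side'):
    p=env.grab_frame(n); print(n,[(np.round(q['xyz'],3),round(q['score'],2)) for q in env.search_frame(p,'red_block_grip')[:2]],[(np.round(q['xyz'],3)) for q in env.search_frame(p,'green_block')[:1]])
    ims.append(p['image'])
w=env.grab_frame('wrist')['image']; ims.append(w)
cv2.imwrite('pics/carry.png',cv2.resize(np.hstack(ims[1:]),(800,300),interpolation=cv2.INTER_AREA))
E
```

```text
up 10.42 pos [0.6217 0.0777 0.1296] rot [-1.7995e+02  3.0000e-02  7.4990e+01] F [-0.2  0.4 -1.5] T [-0.18  0.02  0.01] op 0.224 ff 50.0
up2 11.78 pos [0.622  0.0778 0.2395] rot [-1.7995e+02  3.0000e-02  7.5000e+01] F [-0.5 -0.1 -0.9] T [-0.14  0.04 -0.04] op 0.22 ff 50.0
over 14.18 pos [ 0.5019 -0.1878  0.2399] rot [-179.99   -0.     74.72] F [-0.4 -0.3 -0.6] T [-0.12  0.01  0.02] op 0.224 ff 50.0
top [(array([ 0.493, -0.155,  0.232]), 0.53)] [array([0.649, 0.182, 0.073])]
side [(array([ 0.497, -0.168,  0.23 ]), 0.63)] [array([0.647, 0.207, 0.073])]
```

View pics/carry.png

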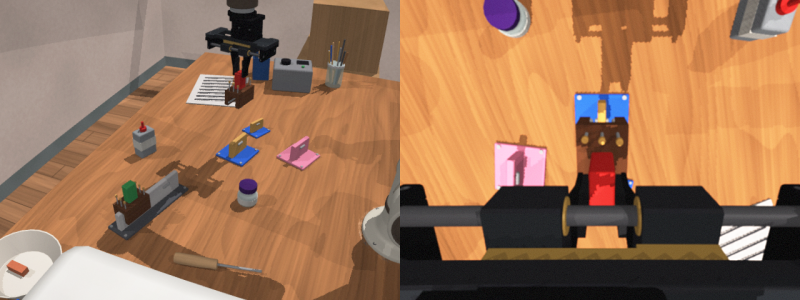

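The block is in hand over the dock and green stays put on the rail. Before lowering, I'll check the block for tilt in an enlarged side crop.

```bash
python3 - <<'E'
from h import *
p=env.grab_frame('side'); g=np.array([.5018,-.188,0])
im=p['image'].copy()
# expected block outline: origin z = .24-.084+.030
o=g+[0,0,.24-.0841+.030]
for c in [[(-1,-1,0),(-1,1,0)],[(-1,-1,44),(-1,1,44)],[(1,-1,44),(1,1,44)],[(-1,1,0),(1,1,0)],[(-1,1,44),(1,1,44)],[(-1,1,0),(-1,1,44)]]:
    e=[proj(p,o+ax*.024*a+ay*.04*b+np.array([0,0,z/1000]))[0] for a,b,z in c]
    cv2.line(im,*[tuple(int(round(v*16)) for v in q) for q in e],(0,255,255),1,cv2.LINE_AA,4)
u=proj(p,o)[0].astype(int); s=np.s_[u[1]-70:u[1]+50,u[0]-60:u[0]+60]
cv2.imwrite('pics/tilt.png',cv2.resize(np.hstack([p['image'][s],im[s]]),None,fx=3.3,fy=3.3,interpolation=cv2.INTER_CUBIC))
E
```

```text
(no output)
```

View pics/tilt.png

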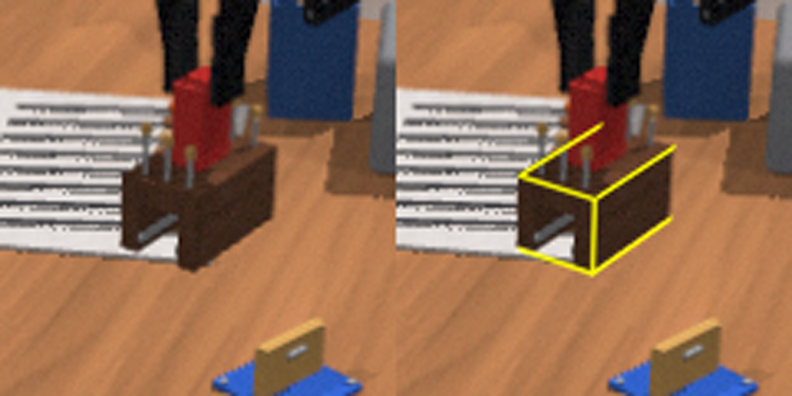

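The outline matches the real block and it hangs upright. Now I'll lower and press.

```bash
python3 - <<'E'
from h import *
g=np.array([.5018,-.1880,0])
env.move_straight(g+[0,0,.128],rate=.1); st('pre')
h=env.move_straight(g+[0,0,.112],rate=.03,force_limit=6); st(('enter',h))
if not h:
    h=env.move_straight(g+[0,0,.080],rate=.03,force_limit=28); st(('press',h))
E
```

```text
pre 15.84 pos [ 0.5024 -0.1881  0.1287] rot [ 1.7991e+02 -1.0000e-02  7.4710e+01] F [ 0.8  0.3 -1.4] T [-0.13  0.08  0.01] op 0.222 ff 50.0
('enter', False) 16.52 pos [ 0.5019 -0.188   0.112 ] rot [-1.80e+02  1.00e-02  7.47e+01] F [ 0.3 -0.1 -2.4] T [-0.13  0.07 -0.01] op 0.217 ff 50.0
('press', True) 17.51 pos [ 0.5015 -0.188   0.084 ] rot [-1.7992e+02  1.0000e-01  7.4800e+01] F [-1.7 -0.2  4.2] T [ 0.26  0.46 -0.03] op 0.225 ff 50.0
```

```bash
python3 - <<'E'
from h import *
g=np.array([.5018,-.1880,0])
h=env.move_straight(g+[0,0,.081],rate=.03,force_limit=28); st(('press2',h))
env.gripper_to(.6); st('rel')
env.move_straight(g+[0,0,.16],rate=.1)
# verify height by touching the grip's top (expected z 0.122) with shut fingers, which also presses
env.gripper_to(0)
h=env.move_straight(g+[0,0,.117],rate=.03,force_limit=20); st(('touch',h))
env.move_straight(g+[0,0,.20],rate=.12)
env.goto([.42,-.36,.30],[180,0,YAW]); env.dwell(.3); st('clear')
p=env.grab_frame('side'); im=p['image'].copy(); o=g+[0,0,.03]
for c in [[(-1,-1,44),(-1,1,44)],[(1,-1,44),(1,1,44)],[(-1,1,0),(1,1,0)],[(-1,1,44),(1,1,44)],[(-1,1,0),(-1,1,44)],[(-1,-1,0),(-1,1,0)]]:
    e=[proj(p,o+ax*.024*a+ay*.04*b+np.array([0,0,z/1000]))[0] for a,b,z in c]
    cv2.line(im,*[tuple(int(round(v*16)) for v in q) for q in e],(0,255,255),1,cv2.LINE_AA,4)
u=proj(p,o)[0].astype(int); s=np.s_[u[1]-70:u[1]+50,u[0]-60:u[0]+60]
t=env.grab_frame('top')['image'][207:327,351:471]
cv2.imwrite('pics/final.png',cv2.resize(np.hstack([p['image'][s],im[s],t]),None,fx=2.2,fy=2.2,interpolation=cv2.INTER_CUBIC))
E
```

```text
('press2', False) 17.76 pos [ 0.5019 -0.1882  0.0839] rot [-1.799e+02  1.500e-01  7.485e+01] F [-5.5  4.  18.5] T [ 1.03  2.08 -0.08] op 0.222 ff 50.1
rel 18.61 pos [ 0.5018 -0.188   0.081 ] rot [-1.7987e+02  9.0000e-02  7.4770e+01] F [-0.4 -0.3 -0.2] T [-0.14  0.01 -0.01] op 0.603 ff 0.0
('touch', False) 22.22 pos [ 0.5019 -0.188   0.1172] rot [-1.799e+02  8.000e-02  7.477e+01] F [ 0.8 -0.   0.3] T [-0.2  -0.01  0.05] op 0.006 ff 0.0
clear 28.22 pos [ 0.42 -0.36  0.3 ] rot [-180.   -0.   75.] F [-0.4 -0.1 -0.8] T [-0.12  0.13 -0.  ] op 0.011 ff 0.0
```

View pics/final.png

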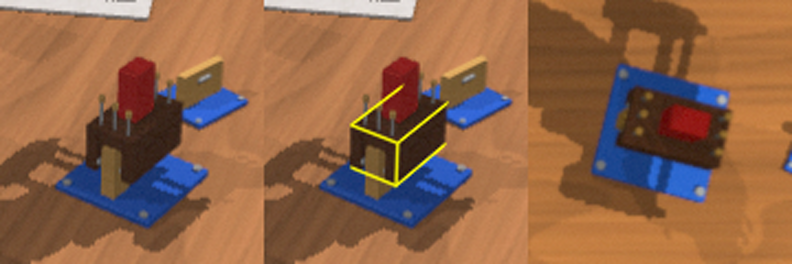

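The side overlay puts the block flush with the rail and at the home height, but the touch test felt nothing at 0.117. I'll measure the grip with the cameras.

```bash
python3 - <<'E'
from h import *
from scipy.optimize import least_squares
g=np.array([.5018,-.1880,0])
env.goto([g[0],g[1],.30],[180,0,YAW]); env.dwell(.2)
w=env.grab_frame('wrist'); np.save('w_f.npy',w,allow_pickle=True)
cv2.imwrite('pics/f2.png',cv2.resize(w['image'][120:270,240:410],None,fx=3.5,fy=3.5,interpolation=cv2.INTER_CUBIC))
print(proj(w,np.vstack([g+[0,0,.122]+s*ax*.01+t*ay*.015 for s in(-1,1) for t in (-1,1)])).round(1).tolist())
u=proj(w,[g+[0,0,.122]])[0]; print('crop px',(u-[240,120])*3.5)
hsv=cv2.cvtColor(w['image'],cv2.COLOR_BGR2HSV)
m=cv2.inRange(hsv,(0,170,150),(10,255,255))|cv2.inRange(hsv,(172,170,150),(180,255,255))
k=np.zeros_like(m);k[150:270,290:360]=m[150:270,290:360]; ys,xs=np.nonzero(k)
for z in (.110,.116,.122,.13):
    r=cv2.minAreaRect((pix2plane(w,np.c_[xs,ys],z)[:,:2]*1000).astype(np.float32)); print(z,len(xs),np.round(r[0],1),np.round(r[1],1),round(r[2],1))
E
```

```text
[[313.5, 217.8], [313.2, 189.3], [332.6, 217.8], [332.9, 189.3]]
crop px [290.69213764 292.99654286]
0.11 612 [ 498.1 -181.5] [69.4 29.5] 75.6
0.116 612 [ 498.5 -180.3] [68.3 29. ] 75.6
0.122 612 [ 498.9 -179.2] [67.2 28.5] 75.6
0.13 612 [ 499.4 -177.7] [65.8 27.9] 75.6
```

View pics/f2.png

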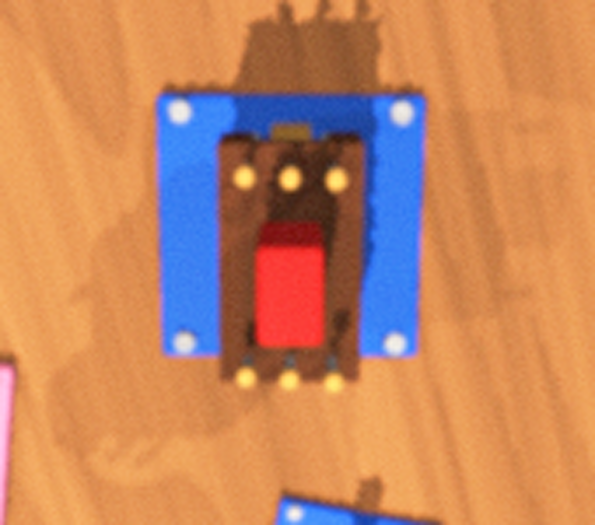

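The wrist view shows the grip top at crop (290,297) against (291,293) expected, with the right size, so the block is within about 1 mm and looks home. I'll do one more gentle touch-and-press, going deeper, to confirm the seating.

```bash
python3 - <<'E'
from h import *
g=np.array([.5017,-.1890,0])
env.move_straight(g+[0,0,.13],rate=.15); st('a')
h=env.move_straight(g+[0,0,.104],rate=.03,force_limit=22); st(('touch',h))
env.move_straight(g+[0,0,.25],rate=.15); st('up')
E
```

```text
a 34.72 pos [ 0.5024 -0.1891  0.1309] rot [ 1.7989e+02 -1.0000e-02  7.5010e+01] F [-0.1  0.7  0.6] T [-0.14  0.06 -0.03] op 0.007 ff 0.0
('touch', False) 35.73 pos [ 0.5019 -0.1891  0.1042] rot [179.97  -0.    75.  ] F [0.7 0.1 0.4] T [-0.15  0.11  0.02] op 0.005 ff 0.0
up 36.86 pos [ 0.5011 -0.1888  0.249 ] rot [-179.88   -0.     74.99] F [ 0.6 -0.7 -0.3] T [-0.14  0.08  0.03] op 0.004 ff 0.0
```

There was no contact even inside the grip's volume, so the shut finger tips don't register on it and the touch test tells nothing. I'll check that the block hasn't moved since and compare its height with the green block's in the same side image.

```bash
python3 - <<'E'
from h import *
g=np.array([.5018,-.1890,0])
env.goto([.42,-.36,.30],[180,0,YAW]); env.dwell(.3); st()
p=env.grab_frame('side'); im=p['image'].copy(); big=cv2.resize(im,None,fx=4,fy=4,interpolation=cv2.INTER_CUBIC)
def box(o):
    for z in (0,44,92):
        hx,hy=(.01,.015) if z==92 else (.024,.04)
        c=[o+ax*hx*a+ay*hy*b+np.array([0,0,z/1000]) for a,b in((-1,-1),(-1,1),(1,1),(1,-1))]
        q=proj(p,np.array(c)); q=(q+.5)*4-.5
        cv2.polylines(big,[np.round(q).astype(int)],True,(0,255,255),1,cv2.LINE_AA)
    u=(proj(p,o+[0,0,.045])[0]*4).astype(int); return big[u[1]-200:u[1]+200,u[0]-195:u[0]+195]
r=np.array([.622,.0778,0]); rackc=r+ay*.06
a=box(g+[0,0,.03]); b=box(rackc+ay*.06+[0,0,.03])
cv2.imwrite('pics/cmp.png',np.hstack([a,b]))
for n in ('top','side'):
    f=env.grab_frame(n)
    print(n,[np.round(q['xyz'],3) for t in('red_block','green_block','jar','oil_can','screwdriver') for q in env.search_frame(f,t)[:1]])
E
```

```text
42.02 pos [ 0.42 -0.36  0.3 ] rot [180.  -0.  75.] F [-0.1 -0.   0.1] T [-0.14  0.08 -0.  ] op 0.009 ff 0.0
top [array([ 0.497, -0.185,  0.07 ]), array([ 0.496, -0.18 ,  0.074]), array([0.407, 0.015, 0.058]), array([ 0.765, -0.084,  0.087]), array([0.435, 0.263, 0.024])]
side [array([ 0.492, -0.172,  0.072]), array([0.402, 0.031, 0.041]), array([ 0.765, -0.073,  0.053]), array([ 0.493, -0.173,  0.067])]
```

View pics/cmp.png

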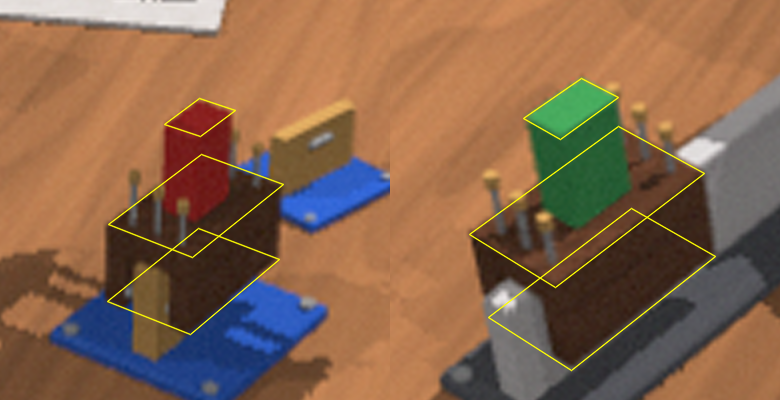

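Both blocks match their fully-home outlines: the red one's deck, grip top and cheek bottom line up, as do the green one's. The bystanders haven't moved and the arm is clear, so I'm handing in.

```bash
python3 -c "
from h import *
print(env.close_job()); st()"
```

```text
the job is handed in; nothing more can be done
None
the job is handed in; nothing more can be done
```

The red block is on the large blue dock's brass rail, pressed home and released; camera outlines show it and the green block fully seated and the bystanders unmoved. The job is handed in, but no verdict came back.

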